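# Clip in the column and match the inner dial

### The job

Fit the slim column for the next run: draw it out of its pigeonhole in the grey rack and press it sideways, lying level, down into both spring clips of the white holder until it is fully home, and let go. Then turn only the small inner knob of the controller's double dial until its pointer lines up with the white rib on the outer ring, without dragging the ring round, and leave the other things on the bench where they are.

Things in the scene. Friction and masses are not known exactly. Their poses are not given: they have to be found in the camera images.
- column: the slim of two steel columns: 120 mm long, 12 mm diameter, 65 to 125 g, an octagonal fitting 14 mm across flats, 14 mm long at each end (ends alike), paper band round the middle. Origin at its centre; x along it. Starts level in a pigeonhole, axis 37 mm above the bench, 46 to 54 mm of it out of the rack's front. Laid on the bench its axis is 7 mm up and it does not roll
- wide_column: the stout column, 120 mm long, 22 mm diameter with 26 mm fittings, lying in the rack's other pigeonhole, sticking out as far; leave it there. Origin at its centre, x along it
- rack: grey block fixed to the bench, 80 mm deep (x), 130 wide (y), 84 high, with two pigeonholes at y = +30 and -30 mm, 27 mm wide, 30 to 63 mm above the bench, open only at the front (-x face, 40 mm from the origin, towards the robot). Origin: centre of the underside. A column comes out straight along the rack's -x, at least 75 mm. Either column may be in either hole
- holder: white column holder fixed to the bench: base 80 mm (x) by 156 (y), 10 thick; end plates 115 high, 70 deep, inner faces at y = +70 and -70; between them two spring clips, open at the top, 8 mm wide, at y = +30 and -30, up to 66 mm high, 24 mm across their mouths. The end plates and clips leave only the column's middle, between the clips, to hold it by as it goes in. Origin: centre of the underside
- seat (a point): where the column's centre lies when home in the clips: on the holder's middle, 50 mm above the bench; axes as the holder's, the column's axis lies along y. A column merely lying on the clips' lips is about 12 mm higher; about 10 to 17 N downwards snaps it past the lips on to rigid saddles
- controller: white instrument box fixed to the bench, 160 x 160 mm, 60 mm high, with the double dial in the middle of its top. Origin: centre of the underside
- ring (a joint): angle (rad) of the black outer ring of the double dial: 56 mm diameter, from 61 to 73 mm above the bench; turns very easily if brushed; must stay as found. Positive anticlockwise seen from above; at 0 its rib points along the controller's +x
- ring_mark (a point): point on the white radial rib on top of the ring, 24 mm from the dial's axis
- knob (a joint): angle (rad) of the small inner knob, same zero and direction as the ring: plain aluminium cylinder, 24 mm diameter, from 74 to 95 mm above the bench, on the ring's axis, black pointer line on top. Starts 1.3 to 2.9 rad clockwise of the ring's rib, has stops at -2.8 and 1.5, light friction (0.02 N m), stays where left
- knob_top (a point): centre of the inner knob's top face, 95 mm above the bench; its x axis points along the pointer
- amber_bottle: brown bottle, 72 mm diameter, 150 mm high; origin under its centre
- clear_jar: clear jar, 70 mm diameter, 100 mm high; origin under its centre
- vial_a: small brown vial, 24 mm diameter, 45 mm high; origin under its centre
- vial_b: small clear vial, 24 mm diameter, 45 mm high; origin under its centre
- wrench: wrench lying flat, 130 mm long, up to 35 mm wide, 7 mm high; origin near its middle, x along it
- mouse: black computer mouse, 95 mm long (x), 56 wide, 30 mm high; origin under its centre
- paper_roll: white paper roll standing up, 80 mm diameter, 100 mm high; origin under its centre
Not all that is in view belongs to the job. What is shaped like the controller but green is not meant.

How it is judged:
By the outcome, as a careful person would: the job done as asked, in the order asked, and still so for the second after the job is handed in, with the robot touching nothing.
It also fails if it takes over 70 s, if anything falls off the work surface, if the arm or the gripper's body presses on something with over 40 N, if the wrist force passes 120 N, or if a joint passes its speed limit or range.

### The arm

A 6-joint arm with a two-finger parallel gripper is mounted at the origin on the work surface. World frame = base frame: x ahead of the robot, y to its left, z up, the work surface at z = 0. Lengths are in m, angles in degrees, forces in N, time in s.
With the tool pointing down it reaches from about 0.3 to 0.75 m from the base axis. Payload 8.5 kg.
Tool frame: the origin (TCP) lies midway between the tips of the shut fingers; the grasp point (between the pads) lies 19 mm behind it; z points along the fingers, y is the direction in which the jaws open and shut (so a half turn about z gives the same grasp; the last joint's range is limited). The gripper opens to 85 mm and grips with 20 to 120 N. Pads are 22 mm wide; open, the fingers measure 114 mm over their backs; the gripper's body (76 mm by 85 mm) begins 54 mm behind the grasp point. The pads swing forward as they close: fully open they stand 13 mm farther back than shut.
Start: joints at [-82.179, 21.807, 74.336, -0, 83.858, -12.336], TCP at [0.19, -0.516, 0.197] pointing down, gripper open.
Joint ranges: [-178.18, 178.18], [-50.72, 133.34], [12.68, 142.11], [-81.47, 261.47], [9.98, 163.14], [-165.26, 165.26]. Speed limits (degrees/s): [136.94, 136.94, 180, 180, 180, 180].

### API

Orientations are given as a 3x3 rotation matrix whose columns are the frame's x, y, z axes.
In Python, from rig import env, viewer, ticket gives the robot as it stands. The module is installed in compiled form; this text tells all that it offers.
- The arm moves only by the shell command python3 -m pendant 'ROWS' [FORCE]. ROWS is JSON, a list of rows, each a list of 3 entries, a list of its own where there are three numbers: the shift along the world's x, y, z in mm, then the turn about the world's z in rad, then the opening, from -1 (shut) to 1 (fully open). A call has 1 to 12 rows; each row shifts and turns the pose as measured when the row begins; what a row does not reach is not made up. A row lasts 1/8 s, in which the tool goes at most 62.5 mm and 10.7 degrees, less where a joint would pass 70% of its speed; a pose out of reach is approached as far as the arm can. A call with a gripper value outside its range is refused whole. The fingers move at their own pace and stop on an object; FORCE is the grip in N (left out, the last holds). Time passes only in rows, so rows that do not move let the fingers close. It gives the time, the measured TCP pose, the force and the opening at its end, in the units of the state.
- env.observe(): the state, without advancing time (a new reading comes with each control period).
- viewer.get_image(name): name is "scene" or "top" or "wrist"; returns (picture, depth): 480x640x3 uint8, red, green, blue; 480x640 float32, m along the optical axis (not along the pixel's ray), 0 where there is no reading.
- viewer.camera_params(name): a dict with "fx", "fy", "cx", "cy" (pixels), "rvec" (rotation vector, rad) and "tvec" (3), from world to camera coordinates, as OpenCV has them; the wrist camera has in their place "T_tool_cam" (4x4, takes a point from camera to tool coordinates, whose origin is the TCP and whose axes are the flange's). Camera axes: x right, y down, z forward; pixel columns grow to the right and rows downward; lengths in m; the calibration is good to about 2 mm. The wrist camera is an equidistant fisheye: a pixel r from the principal point sees the ray r / f radians off the axis. A picture is of the moment at which its call begins: read the wrist's pose just before it. camera_params takes no time and is no camera call.
- ticket.close_job(): hands the job in, once; it reports no verdict.
The state is a dict: "time_s": time; "q": joint angles; "qvel": joint speeds; "joint_efforts": joint torques, N m; "position": TCP position; "tool_rot": TCP orientation; "ft_force": force on the tool from outside, world axes, zero at the start; "wrist_torque": the same for the moment, N m; "grip_width": finger opening in m.
Only numpy, scipy, OpenCV 4.12 (cv2) and the standard library are available. Lean on these libraries where they do the work, as an engineer would, in place of code of your own. Each camera call takes 0.05 s, during which the arm holds its last target. There are 200 camera calls.

## Working session

There is one attempt and no reset: what is moved stays moved. The work goes in short steps, Python scripts to look and compute and a shell command to move; the robot and the scene stay as the last step left them, time stands still between calls to the robot, and variables do not carry over. Pictures are saved under pics/ and viewed, about 8 in all and at most 12, crops included, and the job is handed in when it is done.

```bash
mkdir -p pics; cat > h.py <<'E'
import numpy as np, cv2
from rig import env, viewer, ticket
def P(name):
    p=viewer.camera_params(name); K=np.array([[p['fx'],0,p['cx']],[0,p['fy'],p['cy']],[0,0,1]])
    return K,cv2.Rodrigues(np.array(p['rvec'],float))[0],np.array(p['tvec'],float).ravel()
def cloud(name,depth):
    K,R,t=P(name); v,u=np.mgrid[:480,:640]
    c=np.stack([(u-K[0,2])/K[0,0]*depth,(v-K[1,2])/K[1,1]*depth,depth],-1)
    w=(c-t)@R; w[depth<=0]=np.nan; return w
def ray(name,u,v,z):
    K,R,t=P(name); o=-R.T@t; d=R.T@np.array([(u-K[0,2])/K[0,0],(v-K[1,2])/K[1,1],1]); return o+d*(z-o[2])/d[2]
def save(n,im): cv2.imwrite('pics/'+n,cv2.cvtColor(im,cv2.COLOR_RGB2BGR))
E
python3 - <<'E'
from h import *
for n in('top','scene'):
    im,d=viewer.get_image(n); save(n+'.png',im); np.savez(''+n+'.npz',im=im,d=d)
    K,R,t=P(n); print(n,K[0,0],-R.T@t)
s=env.observe(); print(s['time_s'],s['tool_rot'],s['grip_width'],viewer.camera_params('wrist'))
E
```

```text
top 435.59942604966017 [0.39984837 0.01330598 1.01407864]
scene 580.2362137090656 [ 1.26980364 -0.57747297  0.86834309]
0.1 [[ 9.38767677e-01  3.44550753e-01 -1.67464158e-04]
 [ 3.44550687e-01 -9.38766893e-01  1.24263779e-03]
 [ 2.70941977e-04 -1.22424808e-03 -9.99999214e-01]] 0.0853493545699232 {'fx': 371.64829954431775, 'fy': 371.64829954431775, 'cx': 320.6990581035526, 'cy': 236.80985602603585, 'T_tool_cam': array([[ 5.96499132e-05, -9.52702456e-01, -3.03904635e-01,
         7.70650819e-02],
       [ 9.99999996e-01,  7.66553435e-05, -4.40263800e-05,
         1.49933866e-03],
       [ 6.52399546e-05, -3.03904631e-01,  9.52702457e-01,
        -1.77716361e-01],
       [ 0.00000000e+00,  0.00000000e+00,  0.00000000e+00,
         1.00000000e+00]])}
```

View pics/top.png

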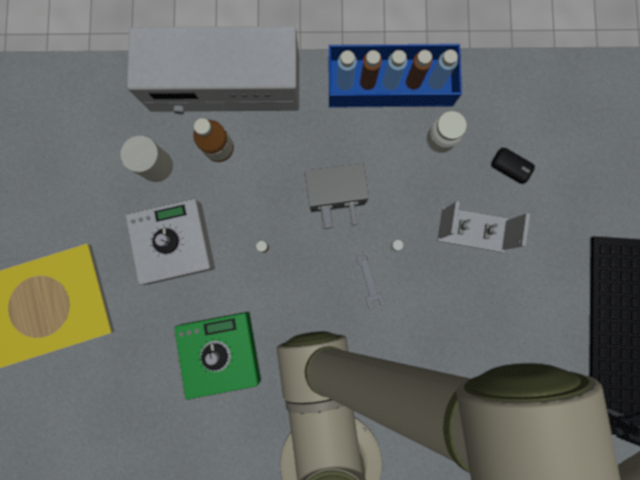

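View pics/scene.png

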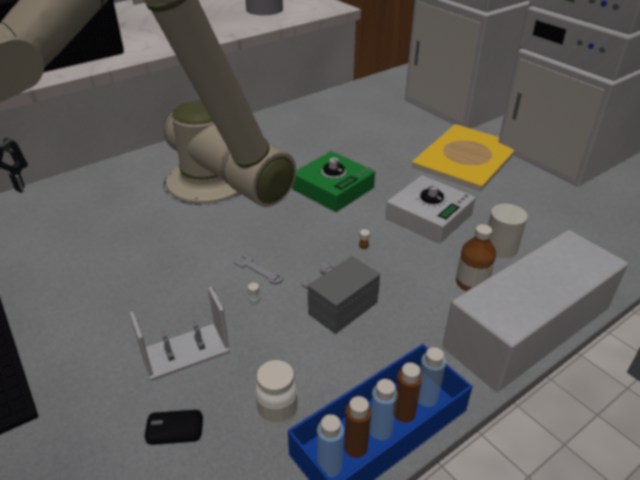

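Top view: the rack is at (337,186), with columns sticking out at (326,216), which is wider, and (352,213), which is slimmer. The holder is at (484,228), the white controller at (167,241), and the green decoy at (216,355). The slim candidate is the right-hand column, which I'll confirm in a crop.

```bash
python3 - <<'E'
from h import *
f=np.load('top.npz'); im,d=f['im'],f['d']; w=cloud('top',d)
def reg(u0,v0,u1,v1,z0,z1):
    s=w[v0:v1,u0:u1].reshape(-1,3); m=(s[:,2]>z0)&(s[:,2]<z1); return s[m]
def rect(n,s):
    r=cv2.minAreaRect((s[:,:2]*1000).astype(np.float32)); print(n,len(s),'z',np.median(s[:,2]).round(4),np.round(r[0],1),np.round(r[1],1),round(r[2],2)); return r
rect('rack',reg(295,155,380,212,.075,.095))
rect('ctrl',reg(115,190,225,295,.054,.066))
rect('holderbase',reg(430,195,540,260,.004,.016))
rect('plates',reg(430,195,540,260,.105,.125))
for n,(a,b) in {'wide':(315,338),'slim':(340,362)}.items():
    s=reg(a,205,b,235,.028,.06); rect(n,s)
    c=s[:,:2].mean(0); e=np.linalg.svd(s[:,:2]-c)[2][0]; print(c,np.degrees(np.arctan2(e[1],e[0])),s[:,2].max())
s=reg(430,195,540,260,.05,.09)
rect('clips',s)
a=cv2.resize(im[145:240,290:385],(480,480),interpolation=cv2.INTER_CUBIC)
b=cv2.resize(im[205:275,130:200],(480,480),interpolation=cv2.INTER_CUBIC)
save('crop1.png',np.hstack([a,b[:,:320]]) if 0 else cv2.resize(np.hstack([a,b]),(800,400)))
E
```

```text
rack 2183 z 0.0836 [611.9 -13.4] [ 80.7 129.8] 7.6
ctrl 4629 z 0.0598 [492.7 360.6] [160.2 161.2] 12.73
holderbase 1592 z 0.0097 [ 528.4 -361.4] [255.8 140.9] 89.65
plates 341 z 0.1135 [ 520.5 -332. ] [157.1  69.5] 79.6
wide 268 z 0.0489 [548.2   4.4] [52.1 50.7] 8.79
[0.54787214 0.0079174 ] -177.32634827966558 0.05705562952437572
slim 123 z 0.0399 [555.7 -48.8] [55.4 25.9] 29.43
[ 0.5522513  -0.05025317] -161.9464028782835 0.045475176482008675
clips 475 z 0.067 [ 520.2 -330.8] [154.6  69.9] 79.9
```

View pics/crop1.png

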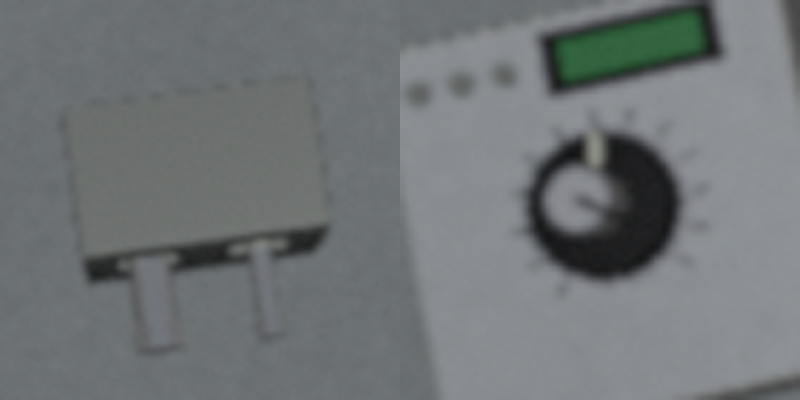

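Left crop: the right-hand column at (262,290) is about half the width of the left one at (155,305), so it is the slim one. Right crop: the white box's dial has its rib at (595,150) on the ring, and the inner knob has a dark pointer running towards (610,210). Measured sizes match the spec (rack 81x130, holder 157x70, controller 160). Now moving to a look pose.

```bash
python3 -m pendant '[[[31,46,0],-0.03,-0.06],[[31,46,0],-0.03,-0.06],[[31,46,0],-0.03,-0.06],[[31,46,0],-0.03,-0.06],[[31,46,0],-0.03,-0.06],[[31,46,0],-0.03,-0.06],[[31,46,0],-0.03,-0.06],[[31,46,0],0,-0.06],[[31,46,0],0,-0.06],[[31,46,0],0,-0.06]]' 60
```

```text
time_s: 1.35
position: [0.5042, -0.0421, 0.194]
tool_rot: [[0.992, 0.127, -0.001], [0.127, -0.992, 0.005], [-0.001, -0.005, -1.0]]
ft_force: [0.6, -1.4, -0.2]
grip_width: 0.0402
```

```bash
cat >> h.py <<'E'
def wrist():
    s=env.observe(); R=np.array(s['tool_rot']); p=np.array(s['position'])
    im,d=viewer.get_image('wrist'); c=viewer.camera_params('wrist'); v,u=np.mgrid[:480,:640]
    x,y=(u-c['cx'])/c['fx'],(v-c['cy'])/c['fy']; r=np.hypot(x,y)+1e-9
    dr=np.stack([x/r*np.sin(r),y/r*np.sin(r),np.cos(r)],-1)
    T=np.array(c['T_tool_cam']); D=dr@T[:3,:3].T@R.T; o=R@T[:3,3]+p
    pt=o+D*(d/dr[...,2])[...,None]; pt[d<=0]=np.nan
    return im,pt,o,D   # on-plane point: o+D*(z-o[2])/D[2]
E
python3 - <<'E'
from h import *
im,w,o,D=wrist(); save('w1.png',im); np.savez('w1.npz',im=im,w=w,o=o,D=D)
a=np.radians(7.6); ex=np.array([np.cos(a),np.sin(a)]); ey=np.array([-ex[1],ex[0]])
q=w[...,:2]-[.612,-.0134]; X=q@ex; Y=q@ey; Z=w[...,2]
m=(Z>.03)&(Z<.05)&(X<-.043)&(abs(Y+.03)<.02)&(X>-.11)
print(m.sum(),X[m].min(),X[m].max())
for lo in np.arange(-.1,-.04,.01):
    k=m&(X>lo)&(X<lo+.01)
    if k.sum()>5: print(lo.round(3),np.percentile(Y[k],[2,50,98]).round(4),Z[k].max().round(4),k.sum())
k=(Z>.075)&(Z<.095)&(abs(q).max(-1)<.12); print(cv2.minAreaRect((w[k][:,:2]*1000).astype(np.float32)))
E
```

```text
697 -0.08738277153592768 -0.043015680618731976
-0.09 [-0.0406 -0.0333 -0.0271] 0.0449 129
-0.08 [-0.0405 -0.0332 -0.0271] 0.0464 169
-0.07 [-0.0386 -0.0331 -0.0279] 0.0445 147
-0.06 [-0.0386 -0.0331 -0.0279] 0.0442 147
-0.05 [-0.0386 -0.0331 -0.0279] 0.044 105
((612.6234130859375, -16.880653381347656), (80.14571380615234, 130.9159393310547), 7.389022350311279)
```

View pics/w1.png

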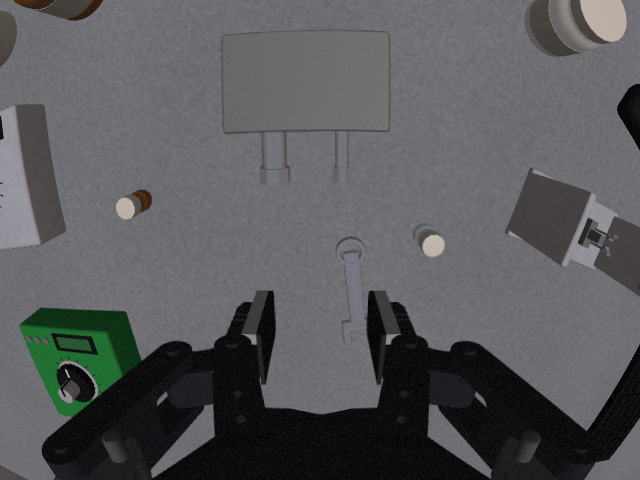

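The wrist view shows the slim column at (342,155), with its fitting at (340,175). The stout column is at (275,158) and the wrench at (350,290). The two cameras agree to about 3 mm, and about 47.5 mm of the slim column protrudes. Grasping now.

```bash
python3 -m pendant '[[[48,-11,0],0.005,-0.06],[[1,0,-40],0,-0.06],[[0,0,-50],0,-0.06],[[0,0,-50],0,-0.06],[[0,0,-26],0,-0.06],[[0,0,-4],0,-0.06]]' 60
```

```text
time_s: 2.15
position: [0.5567, -0.0454, 0.0177]
tool_rot: [[0.99, 0.141, -0.001], [0.141, -0.99, 0.008], [-0.0, -0.008, -1.0]]
ft_force: [-0.1, 0.2, -0.2]
grip_width: 0.04
```

```bash
python3 -m pendant '[[[-4,-8,6],-0.008,-0.06],[[0,0,0],0,-0.06]]' 60
```

```text
time_s: 2.4
position: [0.5533, -0.0544, 0.0258]
tool_rot: [[0.991, 0.133, 0.001], [0.133, -0.991, 0.007], [0.002, -0.007, -1.0]]
ft_force: [0.4, 0.8, -0.6]
grip_width: 0.0401
```

```bash
python3 -m pendant '[[[0,1,-3],0,-1],[[0,0,0],0,-1],[[0,0,0],0,-1],[[0,0,0],0,-1]]' 50
```

```text
time_s: 2.9
position: [0.5542, -0.0536, 0.0246]
tool_rot: [[0.991, 0.133, 0.005], [0.133, -0.991, 0.006], [0.006, -0.005, -1.0]]
ft_force: [-0.1, -0.2, 0.1]
grip_width: 0.0003
```

The fingers shut on nothing, so I'll look.

```bash
python3 - <<'E'
from h import *
im,w,o,D=wrist(); save('w2.png',im); np.savez('w2.npz',im=im,w=w)
im2,d=viewer.get_image('top'); save('t2.png',cv2.resize(im2[150:260,270:420],(600,440)))
E
```

```text
(no output)
```

View pics/w2.png

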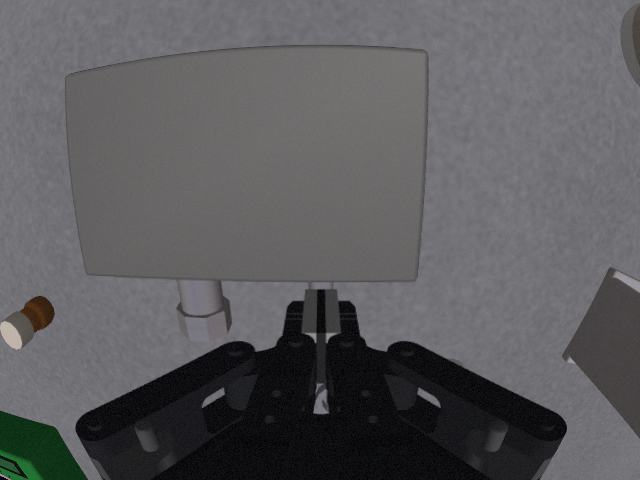

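View pics/t2.png

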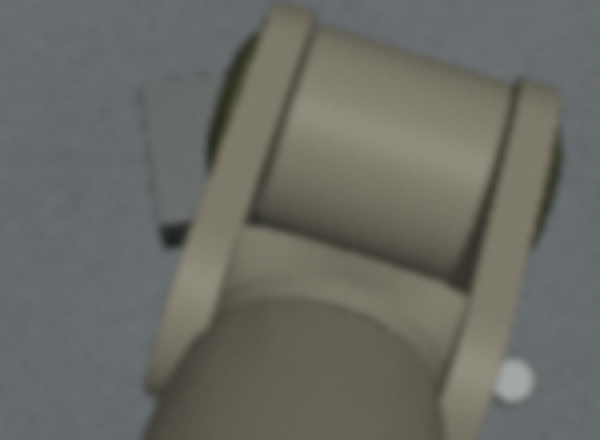

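```bash
python3 - <<'E'
from h import *
w=np.load('w2.npz')['w']
for u,v in [(310,284),(320,284),(330,284),(320,287),(322,398),(322,405),(320,300),(200,300)]: print(u,v,w[v,u].round(4))
im,d=viewer.get_image('scene'); save('s2.png',cv2.resize(im[220:340,260:420],(800,600),interpolation=cv2.INTER_CUBIC))
E
```

```text
310 284 [ 0.5552 -0.05    0.0394]
320 284 [ 0.557  -0.0546  0.0421]
330 284 [ 0.5572 -0.0594  0.041 ]
320 287 [ 0.5561 -0.0548  0.0434]
322 398 [ 0.456  -0.0692  0.009 ]
322 405 [ 0.448  -0.0703  0.0076]
320 300 [ 0.5642 -0.0539  0.0727]
200 300 [0.5442 0.0012 0.051 ]
```

View pics/s2.png

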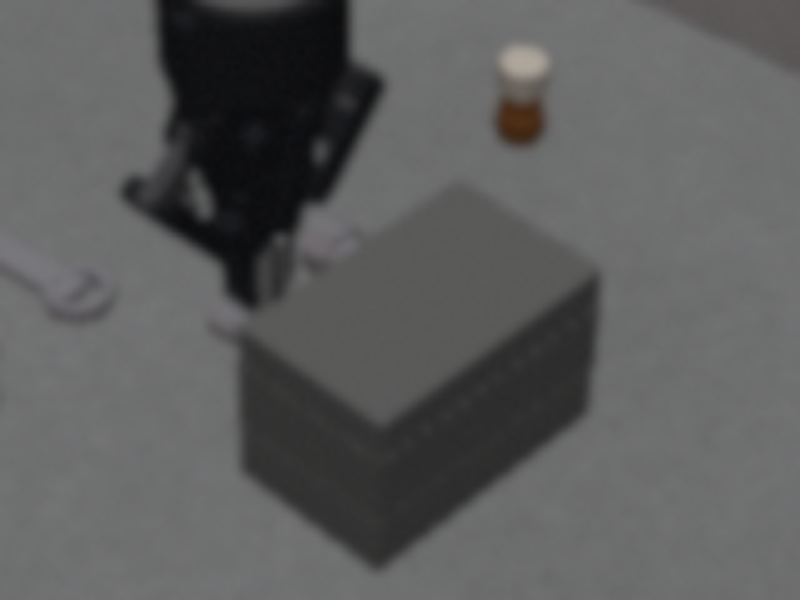

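The column is still in place: its top is at z=42 mm right beside the shut fingers (w2 (320,284)). s2 shows the fingers above it, with its end at (230,315). So the tips look higher than the reported TCP. I'll measure the finger points in the clouds.

```bash
python3 - <<'E'
from h import *
w=np.load('w2.npz')['w']
for u in (310,332):
    print(u,[(v,*(w[v,u]*1000).round(0)) for v in range(286,345,5)])
w=np.load('w1.npz')['w']
m=(w[...,2]>.1)&(w[...,2]<.5); v,u=np.where(m); k=(v<390)&(u>230)&(u<400)
print('w1 finger z min',w[m][:,2].min(), np.percentile(w[v[k],u[k]],[0,5,50,95],axis=0).round(4))
s=env.observe(); print(s['position'],s['q'],s['grip_width'])
f=np.load('scene.npz'); ws=cloud('scene',f['d'])
im,d=viewer.get_image('scene'); ws=cloud('scene',d)
r=ws[280:285,305:318]; print('scene tip',r[::2,::3].round(3))
E
```

```text
310 [(286, np.float64(554.0), np.float64(-50.0), np.float64(40.0)), (291, np.float64(564.0), np.float64(-50.0), np.float64(66.0)), (296, np.float64(564.0), np.float64(-50.0), np.float64(70.0)), (301, np.float64(564.0), np.float64(-50.0), np.float64(74.0)), (306, np.float64(564.0), np.float64(-50.0), np.float64(78.0)), (311, np.float64(564.0), np.float64(-50.0), np.float64(83.0)), (316, np.float64(564.0), np.float64(-50.0), np.float64(86.0)), (321, np.float64(564.0), np.float64(-51.0), np.float64(90.0)), (326, np.float64(564.0), np.float64(-51.0), np.float64(93.0)), (331, np.float64(565.0), np.float64(-51.0), np.float64(97.0)), (336, np.float64(565.0), np.float64(-51.0), np.float64(101.0)), (341, np.float64(565.0), np.float64(-51.0), np.float64(104.0))]
332 [(286, np.float64(555.0), np.float64(-61.0), np.float64(38.0)), (291, np.float64(565.0), np.float64(-59.0), np.float64(66.0)), (296, np.float64(566.0), np.float64(-58.0), np.float64(71.0)), (301, np.float64(565.0), np.float64(-58.0), np.float64(75.0)), (306, np.float64(566.0), np.float64(-58.0), np.float64(79.0)), (311, np.float64(
[... 403 characters left out ...]
), np.float64(103.0))]
w1 finger z min 0.10000791844599677 [[ 0.4902 -0.0748  0.2299]
 [ 0.497  -0.0676  0.2375]
 [ 0.5125 -0.0246  0.2651]
 [ 0.5225 -0.0141  0.3003]]
[ 0.55416326 -0.0536395   0.02456394] [-17.93443602  32.86311872  87.29414652   0.48041099  59.70003734
  64.19499472] -9.350860318225941e-06
scene tip [[[ 0.535 -0.055  0.045]
  [ 0.562 -0.066  0.071]
  [ 0.561 -0.058  0.066]
  [ 0.58  -0.064  0.083]
  [ 0.583 -0.059  0.082]]

 [[ 0.535 -0.055  0.04 ]
  [ 0.543 -0.053  0.044]
  [ 0.582 -0.073  0.083]
  [ 0.584 -0.068  0.083]
  [ 0.592 -0.066  0.087]]

 [[ 0.541 -0.059  0.04 ]
  [ 0.583 -0.082  0.084]
  [ 0.588 -0.078  0.085]
  [ 0.592 -0.074  0.086]
  [ 0.595 -0.068  0.085]]]
```

Both cameras put the real shut fingertips at z≈64 mm when the reported TCP is 24.6 mm. That is about 39 mm higher than the stated tool frame. I'll check where the body is before compensating.

```bash
python3 - <<'E'
from h import *
for n,z0 in(('w1',.194),('w2',.0246)):
    w=np.load(n+'.npz')['w']
    print(n,[(u,v,((w[v,u]-[0,0,z0])*1000).round(0).tolist()) for u,v in [(320,420),(320,450),(320,475),(240,470),(400,470),(260,330),(270,300),(270,370),(258,295),(380,300),(380,370),(390,330)]])
E
```

```text
w1 [(320, 420, [515.0, -43.0, 113.0]), (320, 450, [515.0, -43.0, 123.0]), (320, 475, [514.0, -43.0, 129.0]), (240, 470, [522.0, -27.0, 136.0]), (400, 470, [525.0, -57.0, 135.0]), (260, 330, [512.0, -22.0, 72.0]), (270, 300, [511.0, -23.0, 47.0]), (270, 370, [281.0, -7.0, -193.0]), (258, 295, [511.0, -17.0, 44.0]), (380, 300, [518.0, -65.0, 50.0]), (380, 370, [502.0, -65.0, 74.0]), (390, 330, [518.0, -66.0, 71.0])]
w2 [(320, 420, [564.0, -54.0, 113.0]), (320, 450, [564.0, -54.0, 123.0]), (320, 475, [565.0, -54.0, 130.0]), (240, 470, [570.0, -39.0, 135.0]), (400, 470, [574.0, -68.0, 135.0]), (260, 330, [501.0, -23.0, -23.0]), (270, 300, [523.0, -28.0, -24.0]), (270, 370, [568.0, -41.0, 101.0]), (258, 295, [525.0, -20.0, -24.0]), (380, 300, [532.0, -95.0, -23.0]), (380, 370, [573.0, -69.0, 102.0]), (390, 330, [511.0, -106.0, -24.0])]
```

The body is also about 40 mm nearer than stated (113 instead of 73), so the whole gripper sits about 39 mm above the reported TCP. I'll use true tip z = reported + 39 mm. Opening, then descending to reported -16.

```bash
python3 -m pendant '[[[0,0,0],0,-0.06],[[0,0,0],0,-0.06],[[0,0,0],0,-0.06],[[0,0,-20],0,-0.06],[[0,0,-14],0,-0.06],[[0,0,-5],0,-0.06]]' 50
```

```text
time_s: 3.85
position: [0.5546, -0.0538, -0.0152]
tool_rot: [[0.991, 0.133, 0.006], [0.133, -0.991, 0.006], [0.007, -0.005, -1.0]]
ft_force: [0.3, 0.1, -0.1]
grip_width: 0.0399
```

```bash
python3 -m pendant '[[[0,0,0],0,-1],[[0,0,0],0,-1],[[0,0,0],0,-1],[[0,0,0],0,-1]]' 50
```

```text
time_s: 4.35
position: [0.5551, -0.0539, -0.0144]
tool_rot: [[0.991, 0.133, 0.007], [0.133, -0.991, 0.005], [0.008, -0.004, -1.0]]
ft_force: [0.5, -1.0, -0.7]
grip_width: 0.0102
```

Gripped. Drawing it straight out, and checking vial_b and the wrench for the set-down spot.

```bash
python3 -m pendant '[[[-20,-2.7,0],0,-1],[[-30,-4,0],0,-1],[[-30,-4,0],0,-1],[[-20,-2.7,0],0,-1],[[0,0,40],0,-1],[[0,0,30],0,-1]]' 50; python3 -c "
from h import *
print(ray('top',398,245,.045),ray('top',375,302,0),ray('top',363,258,0))"
```

```text
time_s: 5.1
position: [0.4512, -0.0673, 0.0566]
tool_rot: [[0.991, 0.133, 0.005], [0.133, -0.991, 0.006], [0.006, -0.006, -1.0]]
ft_force: [0.5, -0.9, -1.2]
grip_width: 0.0102
[ 0.48135476 -0.15236967  0.045     ] [ 0.35349111 -0.10418283  0.        ] [ 0.4552421  -0.07795702  0.        ]
```

```bash
python3 -m pendant '[[[-7,-27,0],0.18,-1],[[-7,-27,0],0.18,-1],[[-7,-27,0],0.18,-1],[[-7,-27,0],0.18,-1],[[-7,-27,0],0.18,-1],[[-7,-27,0],0.18,-1],[[-7,-27,0],0.18,-1],[[0,0,0],0,-1]]' 50
```

```text
time_s: 6.1
position: [0.4017, -0.2629, 0.0607]
tool_rot: [[0.135, 0.991, 0.003], [0.991, -0.135, 0.008], [0.009, 0.002, -1.0]]
ft_force: [0.0, 0.4, -0.9]
grip_width: 0.0104
```

```bash
python3 -m pendant '[[[0,0,-40],-0.045,-1],[[0,0,-35],0,-1],[[0,0,-16],0,-1],[[0,0,-3],0,-1],[[0,0,0],0,-1]]' 50
```

```text
time_s: 6.72
position: [0.4029, -0.2609, -0.033]
tool_rot: [[0.192, 0.981, 0.006], [0.981, -0.192, 0.005], [0.006, 0.005, -1.0]]
ft_force: [0.1, -0.3, -1.1]
grip_width: 0.0102
```

```bash
python3 -m pendant '[[[0,0,-2],0,-1],[[0,0,-2],0,-1],[[0,0,0],0,-1]]' 50
```

```text
time_s: 7.1
position: [0.4035, -0.2608, -0.0327]
tool_rot: [[0.193, 0.981, 0.008], [0.981, -0.193, 0.001], [0.002, 0.008, -1.0]]
ft_force: [0.1, 0.1, -0.5]
grip_width: 0.0101
```

```bash
python3 -m pendant '[[[0,0,-5],0,-1],[[0,0,-4],0,-1]]' 50
```

```text
time_s: 7.35
position: [0.404, -0.2611, -0.0337]
tool_rot: [[0.193, 0.981, 0.011], [0.981, -0.193, -0.004], [-0.002, 0.011, -1.0]]
ft_force: [-15.8, 9.4, 66.1]
grip_width: 0.0101
```

The tool touched the bench. Easing up and checking the column's level in the wrist cloud.

```bash
python3 -m pendant '[[[0,0,4],0,-1],[[0,0,0],0,-1]]' 50;  python3 - <<'E'
from h import *
im,w,o,D=wrist(); save('w3.png',im); np.savez('w3.npz',im=im,w=w)
p=np.array(env.observe()['position'])
e=np.array([.18,.983]); n=np.array([.983,-.18]); q=w[...,:2]-p[:2]; A=q@e;N=q@n;Z=w[...,2]
m=(abs(N)<.012)&(Z>.004)&(Z<.06)
for a in np.arange(-.04,.11,.01):
    k=m&(A>a)&(A<a+.01)
    if k.sum()>5: print(a.round(2),np.percentile(N[k],[5,50,95]).round(4),np.percentile(Z[k],[50,98]).round(4),k.sum())
E
```

```text
time_s: 7.6
position: [0.4045, -0.261, -0.0283]
tool_rot: [[0.194, 0.981, 0.013], [0.981, -0.194, -0.006], [-0.004, 0.014, -1.0]]
ft_force: [-0.4, -0.9, -1.1]
grip_width: 0.0101
-0.03 [-0.0058 -0.0008  0.0042] [0.0298 0.0311] 325
-0.02 [-0.0063 -0.0007  0.0046] [0.0297 0.0558] 657
-0.01 [-0.0086 -0.0009  0.0064] [0.032  0.0579] 1149
0.0 [-0.0107  0.0007  0.0103] [0.0307 0.055 ] 2668
0.01 [-0.0112 -0.0003  0.011 ] [0.0303 0.0594] 1546
0.02 [-0.0056 -0.0004  0.005 ] [0.0287 0.0305] 834
0.03 [-0.0058 -0.0003  0.0053] [0.0289 0.0306] 961
0.04 [-0.0056 -0.0002  0.0053] [0.0287 0.0305] 1042
0.05 [-0.0053 -0.      0.0053] [0.0287 0.0304] 1034
0.06 [-0.0052 -0.0002  0.0051] [0.0288 0.0305] 1061
0.07 [-0.0052 -0.      0.0054] [0.0288 0.0308] 1107
0.08 [-0.0061  0.0001  0.0062] [0.03   0.0318] 1332
0.09 [-0.0062  0.0001  0.0065] [0.03  0.032] 499
```

View pics/w3.png

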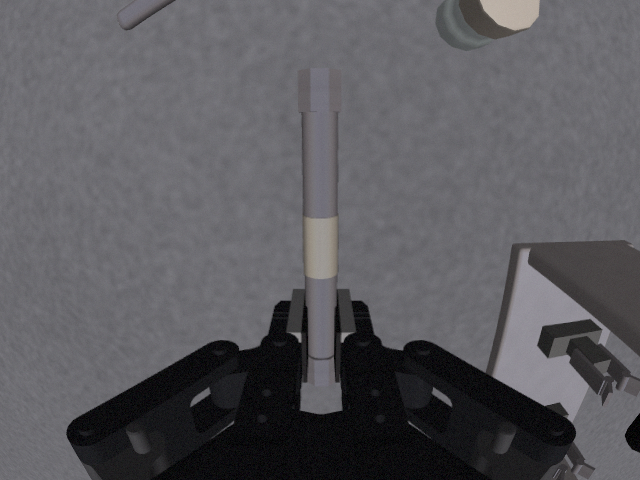

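Column is level, axis about 18 mm up at lowest reach. Its centre is 35 mm ahead of the grasp (band at (320,247), end fitting at (320,90)). I'll let it down between half-open fingers.

```bash
python3 -m pendant '[[[0,0,-4],0,-1],[[0,0,0],0,-0.75],[[0,0,0],0,-0.6],[[0,0,0],0,-0.4],[[0,0,0],0,-0.2]]' 50;  python3 - <<'E'
from h import *
im,w,o,D=wrist(); save('w4.png',im)
p=np.array(env.observe()['position'])
e=np.array([.18,.983]); n=np.array([.983,-.18]); q=w[...,:2]-p[:2]; A=q@e;N=q@n;Z=w[...,2]
m=(abs(N)<.02)&(Z>.006)&(Z<.03)
for a in np.arange(-.04,.11,.01):
    k=m&(A>a)&(A<a+.01)
    if k.sum()>5: print(a.round(2),np.percentile(N[k],[5,50,95]).round(4),np.percentile(Z[k],[50,98]).round(4),k.sum())
k=m&(A>.02); print('far end',np.percentile(A[k],99.8), 'z floor',np.nanmedian(Z[(A>.02)&(A<.1)&(abs(N)>.03)&(abs(N)<.06)]))
hsv=cv2.cvtColor(im,cv2.COLOR_RGB2HSV); b=m&(A>.015)&(A<.08)&(hsv[...,1]>40)&(hsv[...,2]>110); print('band',b.sum(),A[b].min() if b.any() else 0,A[b].max() if b.any() else 0)
E
```

```text
time_s: 8.28
position: [0.4054, -0.2611, -0.0343]
tool_rot: [[0.195, 0.981, 0.013], [0.981, -0.195, -0.005], [-0.003, 0.014, -1.0]]
ft_force: [0.1, -0.5, 0.6]
grip_width: 0.034
-0.03 [-0.0076 -0.0012  0.005 ] [0.0144 0.016 ] 445
-0.02 [-0.0175 -0.0011  0.0163] [0.0139 0.0269] 765
-0.01 [-0.0179 -0.0012  0.0165] [0.0137 0.029 ] 884
0.0 [-0.0188 -0.0002  0.0191] [0.014  0.0292] 1390
0.01 [-0.0174 -0.0013  0.0042] [0.0134 0.0234] 706
0.02 [-0.0064 -0.0008  0.005 ] [0.0136 0.0152] 794
0.03 [-0.0065 -0.0006  0.0051] [0.0135 0.0154] 875
0.04 [-0.006  -0.0008  0.0045] [0.0133 0.0153] 873
0.05 [-0.0057 -0.0006  0.0044] [0.0133 0.015 ] 873
0.06 [-0.0057 -0.0005  0.0045] [0.0133 0.0151] 912
0.07 [-0.0059 -0.0006  0.005 ] [0.0135 0.0157] 992
0.08 [-0.0067 -0.0004  0.0058] [0.0144 0.0164] 1165
0.09 [-0.0066 -0.0004  0.0058] [0.0145 0.0162] 213
far end 0.09178575120697927 z floor 0.0012053392361656978
band 0 0 0
```

```bash
python3 -m pendant '[[[3,16,5],-0.005,-0.2],[[3,13,0],0,-0.2],[[0,0,0],0,-0.2]]' 50
```

```text
time_s: 8.7
position: [0.4111, -0.229, -0.0295]
tool_rot: [[0.2, 0.98, 0.011], [0.98, -0.2, -0.004], [-0.001, 0.012, -1.0]]
ft_force: [0.4, -0.3, -0.8]
grip_width: 0.0344
```

```bash
python3 -m pendant '[[[0,0,-3],0,-0.2],[[0,0,0],0,-0.6],[[0,0,0],0,-1],[[0,0,0],0,-1],[[0,0,0],0,-1]]' 70
```

```text
time_s: 9.32
position: [0.4112, -0.2293, -0.0324]
tool_rot: [[0.2, 0.98, 0.012], [0.98, -0.2, -0.004], [-0.001, 0.012, -1.0]]
ft_force: [0.1, -0.5, 0.8]
grip_width: 0.0089
```

```bash
python3 -m pendant '[[[0,0,30],0,-1],[[0,0,50],0,-1],[[0,0,50],0,-1],[[24,-10,15],-0.01,-1],[[20,-20,0],0,-1],[[0,0,0],0,-1]]' 70;  python3 - <<'E'
from h import *
im,w,o,D=wrist(); save('w5.png',im); s=env.observe()
p=np.array(s['position']);R=np.array(s['tool_rot']); print(s['position'])
e=R[:2,0]; n=R[:2,1]; q=w[...,:2]-p[:2]; A=q@e;N=q@n;Z=w[...,2]
m=(abs(N)<.012)&(Z>.13)&(Z<.18)&(A<.08)
for a in np.arange(-.06,.08,.02):
    k=m&(A>a)&(A<a+.02)
    if k.sum()>5: print(a.round(2),np.percentile(N[k],[5,50,95]).round(4),np.percentile(Z[k],[50,98]).round(4),k.sum())
print('end',np.percentile(A[m&(A>.03)],99.8))
d=np.load('top.npz')['d']
im,d=viewer.get_image('top'); w=cloud('top',d)
E
```

```text
time_s: 10.07
position: [0.455, -0.2601, 0.1169]
tool_rot: [[0.212, 0.977, 0.01], [0.977, -0.212, -0.003], [-0.001, 0.011, -1.0]]
ft_force: [-1.1, 0.3, -0.6]
grip_width: 0.0087
[ 0.45424579 -0.25923878  0.11681209]
-0.06 [-0.0051  0.0011  0.0074] [0.1628 0.1653] 696
-0.04 [-0.004   0.0006  0.0052] [0.1628 0.1643] 788
-0.02 [-0.004   0.0002  0.0048] [0.1633 0.1724] 925
0.0 [-0.0098  0.0002  0.0101] [0.1636 0.1792] 2301
0.02 [-0.005   0.0002  0.0056] [0.1627 0.1643] 1523
0.04 [-0.006   0.0002  0.0061] [0.1634 0.1655] 1982
end 0.05883779604680063
```

View pics/w5.png

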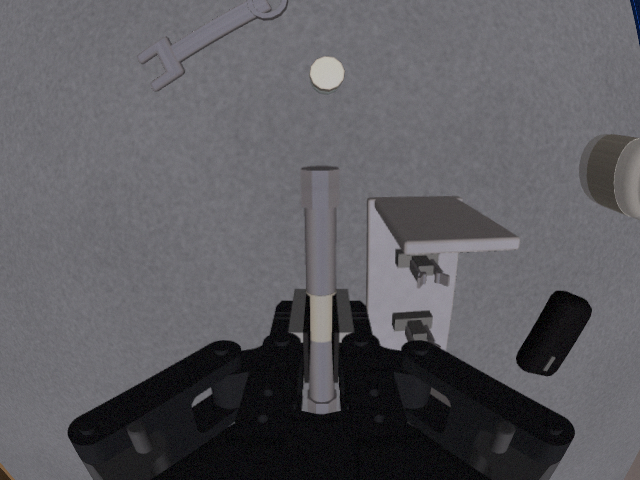

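The column is level and gripped at its band (320,320). The holder's near plate and both clips are visible at (425,265) and (415,325). Moving above the holder and refining its position from the cloud.

```bash
python3 -m pendant '[[[22,-24,0],0.016,-1],[[22,-24,0],0.016,-1],[[17,-20,0],0,-1],[[0,0,0],0,-1]]' 70;  python3 - <<'E'
from h import *
im,w,o,D=wrist(); save('w6.png',im); np.savez('w6.npz',im=im,w=w); s=env.observe()
p=np.array(s['position']);R=np.array(s['tool_rot']); print(p,np.degrees(np.arctan2(R[1,0],R[0,0])))
a=np.radians(-10.4); ex=np.array([np.cos(a),np.sin(a)]); ey=np.array([-ex[1],ex[0]])
q=w[...,:2]-[.5205,-.332]; X=q@ex; Y=q@ey; Z=w[...,2]
print('tool in holder',(p[:2]-[.5205,-.332])@ex,(p[:2]-[.5205,-.332])@ey)
k=(Z>.108)&(Z<.122)&(Y>.06)&(Y<.09)&(abs(X)<.06); print('plate+',k.sum(),np.percentile(X[k],[1,99]),np.percentile(Y[k],[1,99]))
k=(Z>.108)&(Z<.122)&(Y<-.06)&(Y>-.09)&(abs(X)<.06); print('plate-',k.sum())
r=cv2.minAreaRect((w[(Z>.108)&(Z<.122)&(Y>.06)&(Y<.09)&(abs(X)<.06)][:,:2]*1000).astype(np.float32)); print(r)
k=(Z>.005)&(Z<.015)&(abs(Y)<.068)&(abs(X)<.06); print('base X',k.sum(),np.percentile(X[k],[1,99]))
for z in np.arange(.03,.075,.006):
    k=(Z>z)&(Z<z+.006)&(abs(Y-.03)<.008)&(abs(X)<.03)
    if k.sum()>3: print('clip z',z.round(3),k.sum(),np.percentile(X[k],[1,50,99]).round(4),'neg',np.percentile(X[k&(X<0)],[0,100]).round(4) if (k&(X<0)).any() else 0,'pos',np.percentile(X[k&(X>0)],[0,100]).round(4) if (k&(X>0)).any() else 0)
E
```

```text
time_s: 10.68
position: [0.5131, -0.3255, 0.1151]
tool_rot: [[0.179, 0.984, 0.004], [0.984, -0.179, 0.003], [0.003, 0.004, -1.0]]
ft_force: [-0.2, 1.4, -0.3]
grip_width: 0.0091
[ 0.51263249 -0.32462247  0.11514895] 79.72001101737702
tool in holder -0.009070043461434266 0.005836092011778479
plate+ 2360 [-0.03250682  0.03463411] [0.0664497  0.07419143]
plate- 136
((534.2520751953125, -263.0483093261719), (7.974477291107178, 69.87694549560547), 79.61700439453125)
base X 8867 [-0.03801981  0.04036325]
clip z 0.03 11 [0.005  0.0064 0.0107] neg 0 pos [0.005  0.0107]
clip z 0.036 18 [0.0047 0.0081 0.0108] neg 0 pos [0.0046 0.0109]
clip z 0.042 44 [0.0031 0.0051 0.0102] neg 0 pos [0.003  0.0105]
clip z 0.048 10 [0.008  0.009  0.0106] neg 0 pos [0.008  0.0106]
clip z 0.054 38 [0.0049 0.0057 0.0106] neg 0 pos [0.0049 0.0109]
clip z 0.06 137 [0.0055 0.0093 0.0129] neg 0 pos [0.0055 0.013 ]
clip z 0.066 18 [0.0114 0.012  0.0127] neg 0 pos [0.0114 0.0127]
```

```bash
python3 -m pendant '[[[9,-10,0],0,-1],[[0,0,-30],0,-1],[[0,0,-30],0,-1],[[0,0,-12],0,-1],[[0,0,0],0,-1]]' 90;  python3 - <<'E'
from h import *
s=env.observe()
p=np.array(s['position']);R=np.array(s['tool_rot']);a=np.radians(-10.4); ex=np.array([np.cos(a),np.sin(a)]); ey=np.array([-ex[1],ex[0]])
print('tool in holder',(p[:2]-[.5205,-.332])@ex,(p[:2]-[.5205,-.332])@ey,np.degrees(np.arctan2(R[1,0],R[0,0])))
E
```

```text
time_s: 11.35
position: [0.5183, -0.33, 0.0425]
tool_rot: [[0.177, 0.984, 0.002], [0.984, -0.177, 0.006], [0.006, 0.001, -1.0]]
ft_force: [0.4, 0.4, -0.1]
grip_width: 0.0079
tool in holder -0.002561752944145948 0.001552859905758116 79.78860615510635
```

```bash
python3 -m pendant '[[[4,-5,0],0,-1],[[0,0,-12],0,-1],[[0,0,-6],0,-1],[[0,0,0],0,-1]]' 100;  python3 - <<'E'
from h import *
s=env.observe()
p=np.array(s['position']);R=np.array(s['tool_rot']);a=np.radians(-10.4); ex=np.array([np.cos(a),np.sin(a)]); ey=np.array([-ex[1],ex[0]])
print('tool in holder',(p[:2]-[.5205,-.332])@ex,(p[:2]-[.5205,-.332])@ey)
E
```

```text
time_s: 11.85
position: [0.5228, -0.3364, 0.0262]
tool_rot: [[0.177, 0.984, 0.003], [0.984, -0.177, 0.002], [0.002, 0.003, -1.0]]
ft_force: [0.0, -7.4, -0.2]
grip_width: 0.0071
tool in holder 0.003033502469553498 -0.0039587701173624335
```

```bash
python3 -m pendant '[[[-3,3,0],0,-1],[[0,0,0],0,-1]]' 100;  python3 - <<'E'
from h import *
im,w,o,D=wrist(); save('w7.png',im); s=env.observe(); print(s['ft_force'],s['wrist_torque'],s['grip_width'])
p=np.array(s['position']);R=np.array(s['tool_rot']);a=np.radians(-10.4); ex=np.array([np.cos(a),np.sin(a)]); ey=np.array([-ex[1],ex[0]])
print('tool in holder',p,(p[:2]-[.5205,-.332])@ex,(p[:2]-[.5205,-.332])@ey)
q=w[...,:2]-[.5205,-.332]; X=q@ex; Y=q@ey; Z=w[...,2]
m=(abs(X)<.015)&(Z>.058)&(Z<.085)&(abs(Y)<.068)
for b in np.arange(-.07,.07,.01):
    k=m&(Y>b)&(Y<b+.01)
    if k.sum()>5: print(b.round(2),np.percentile(X[k],[5,50,95]).round(4),np.percentile(Z[k],[50,98]).round(4),k.sum())
k=(Z>.108)&(Z<.122)&(Y>.05)&(Y<.09)&(abs(X)<.06); print('plate+',k.sum(),np.percentile(X[k],[1,99]),np.percentile(Y[k],[1,99]))
E
```

```text
time_s: 12.1
position: [0.5215, -0.3373, 0.0273]
tool_rot: [[0.179, 0.984, 0.009], [0.984, -0.179, -0.006], [-0.004, 0.01, -1.0]]
ft_force: [-0.3, -0.2, -1.1]
grip_width: 0.0077
[-0.00037937  0.24499322 -0.09218392] [ 0.03908252  0.02285787 -0.02759604] 0.007278302533156571
tool in holder [ 0.52151351 -0.33708357  0.027257  ] 0.001914545626850429 -0.00481709323751334
-0.06 [-0.0031  0.0027  0.009 ] [0.0721 0.0732] 179
-0.05 [-0.003   0.0022  0.0083] [0.0722 0.0736] 449
-0.04 [-0.0023  0.0017  0.0058] [0.0714 0.0729] 328
-0.03 [-0.0018  0.0017  0.0052] [0.0717 0.0729] 324
-0.02 [-0.0021  0.0017  0.0052] [0.072  0.0776] 373
-0.01 [-0.0117  0.0012  0.0053] [0.0724 0.0825] 474
0.0 [-0.013   0.0004  0.0132] [0.0733 0.0845] 1602
0.01 [-0.0043  0.0012  0.0064] [0.0721 0.0738] 717
0.02 [-0.0098  0.0012  0.0119] [0.0694 0.0737] 1338
0.03 [-0.0053  0.0004  0.0062] [0.0721 0.074 ] 861
0.04 [-0.0052  0.0001  0.0052] [0.0725 0.0743] 842
0.05 [-0.0064 -0.0003  0.0059] [0.0736 0.0756] 1017
0.06 [-0.0065 -0.0003  0.0058] [0.0739 0.0759] 376
plate+ 8998 [-0.03229034  0.03448834] [0.06608205 0.07402407]
```

```bash
python3 - <<'E'
from h import *
im,w,o,D=wrist(); s=env.observe()
p=np.array(s['position']);a=np.radians(-10.4); ex=np.array([np.cos(a),np.sin(a)]); ey=np.array([-ex[1],ex[0]])
q=w[...,:2]-[.5205,-.332]; X=q@ex; Y=q@ey; Z=w[...,2]
m=(abs(X)<.009)&(Z>.070)&(Z<.079)
y=np.sort(Y[m&(Y>.03)&(Y<.075)]); print('plus end',y[-5:],y[-30]); y=np.sort(Y[m&(Y<-.03)]); print('minus',y[:5],y[30])
hsv=cv2.cvtColor(im,cv2.COLOR_RGB2HSV)
b=m&(abs(Y)<.04)
for t in np.arange(-.02,.03,.004):
    k=b&(Y>t)&(Y<t+.004)
    if k.sum(): print(t.round(3),k.sum(),np.median(hsv[k],axis=0))
E
```

```text
plus end [0.06354062 0.06354109 0.06354328 0.0635624  0.0635864 ] 0.06336271085545506
minus [-0.0546769  -0.0544191  -0.05424185 -0.05421472 -0.0541779 ] -0.05329051732006025
-0.02 136 [129.5  17.  118. ]
-0.016 154 [129.  17. 118.]
-0.012 162 [129.  17. 117.]
-0.008 162 [124.5  16.  119. ]
-0.004 172 [ 17.  19. 151.]
0.0 182 [ 18.  18. 151.]
0.004 487 [19. 15. 64.]
0.008 238 [ 17.  23. 150.]
0.012 247 [ 17.  22. 150.]
0.016 249 [128.  15. 117.]
0.02 253 [133.  15. 116.]
0.024 254 [135.  15. 116.]
0.028 264 [133.  15. 115.]
```

View pics/w7.png

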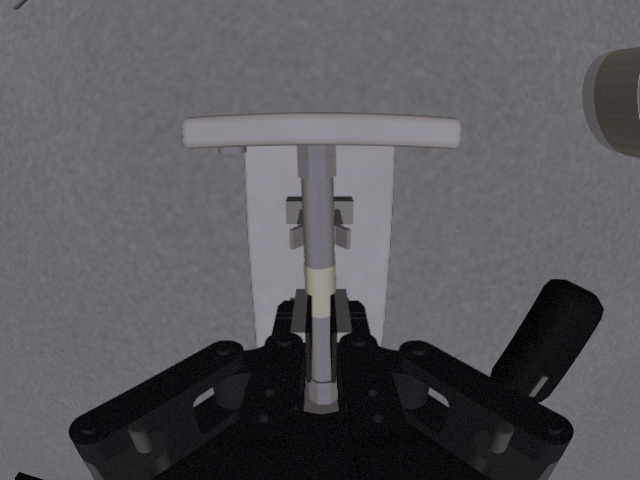

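The column slid about 8 mm along in the fingers: its centre is at +4 and the holder's centre at -4 in the frame I'm using. In the picture its end (316,150) nearly touches the plate. Plan: shift 8 mm towards -y, lay it on the lips, regrip deeper and centred, then press.

```bash
python3 -m pendant '[[[-1,-8,0],0,-1],[[0,0,0],0,-1],[[0,0,-4],0,-1],[[0,0,0],0,-1]]' 70;  cat > chk.py <<'E'
from h import *
im,w,o,D=wrist(); s=env.observe(); save('chk%d.png'%int(s['time_s']*100),im)
p=np.array(s['position']);a=np.radians(-10.4); ex=np.array([np.cos(a),np.sin(a)]); ey=np.array([-ex[1],ex[0]])
print('tool XYz',((p[:2]-[.5205,-.332])@ex*1000).round(1),((p[:2]-[.5205,-.332])@ey*1000).round(1),p[2].round(4),'ft',np.round(s['ft_force'],1),'w',s['grip_width'])
q=w[...,:2]-[.5205,-.332]; X=q@ex; Y=q@ey; Z=w[...,2]
hsv=cv2.cvtColor(im,cv2.COLOR_RGB2HSV)
m=(abs(X)<.009)&(Z>.048)&(Z<.079)
y=np.sort(Y[m&(Y>.03)&(Y<.065)]); print('plus end',y[-1:]); y=np.sort(Y[m&(Y<-.03)&(Y>-.072)]); print('minus',y[:1])
for lo,hi in((-.065,-.05),(-.045,-.035),(.008,.02),(.035,.042),(.048,.056)):
    k=m&(Y>lo)&(Y<hi)
    if k.sum()>5: print(lo,np.percentile(X[k],[5,50,95]).round(4),'ztop',np.percentile(Z[k],97).round(4))
k=(Z>.108)&(Z<.122)&(Y>.05)&(Y<.09)&(abs(X)<.06); print('plate+',np.percentile(X[k],[1,99]).round(4),np.percentile(Y[k],[1,99]).round(4))
E
python3 chk.py
```

```text
time_s: 12.7
position: [0.5203, -0.3457, 0.0258]
tool_rot: [[0.179, 0.984, 0.009], [0.984, -0.179, -0.007], [-0.005, 0.01, -1.0]]
ft_force: [-2.4, 0.5, 5.9]
grip_width: 0.0076
tool XYz 2.5 -13.7 0.0262 ft [-2.7  0.9  9.7] w 0.007321818357274949
plus end [0.05475342]
minus [-0.06682611]
-0.065 [-0.0031  0.0026  0.008 ] ztop 0.0684
-0.045 [-0.0019  0.0021  0.0062] ztop 0.0675
0.008 [-0.0038  0.0012  0.0064] ztop 0.0689
0.035 [-0.0044  0.0012  0.0065] ztop 0.0706
0.048 [-0.0053  0.0012  0.0075] ztop 0.0711
plate+ [-0.0322  0.0345] [0.0661 0.074 ]
```

It rests on the lips (9.7 N, axis ≈62-64 mm). Releasing and regripping deeper.

```bash
python3 -m pendant '[[[0,0,0],0,-0.7],[[0,0,0],0,-0.5],[[0,0,0],0,-0.2],[[0,0,3],0,-0.2],[[0,8,0],0,-0.2],[[0,0,0],0,-0.2]]' 70; python3 chk.py
```

```text
time_s: 13.5
position: [0.5205, -0.3368, 0.0292]
tool_rot: [[0.179, 0.984, 0.01], [0.984, -0.178, -0.006], [-0.004, 0.011, -1.0]]
ft_force: [0.1, 0.1, 0.4]
grip_width: 0.034
tool XYz 1.0 -5.1 0.0293 ft [ 0.5 -0.5 -0.1] w 0.03407728909887567
plus end [0.05535084]
minus [-0.06594346]
-0.065 [-0.0051  0.0012  0.0077] ztop 0.0715
-0.045 [-0.0068  0.0007  0.007 ] ztop 0.0702
0.008 [-0.0042  0.001   0.0064] ztop 0.0705
0.035 [-0.0041  0.0009  0.0064] ztop 0.0711
0.048 [-0.0051  0.0012  0.0074] ztop 0.0716
plate+ [-0.0323  0.0345] [0.0662 0.074 ]
```

Lying level on both lips. Down, grip.

```bash
python3 -m pendant '[[[0,0,-13],0,-0.2],[[0,0,-5],0,-0.2],[[0,0,0],0,-1],[[0,0,0],0,-1],[[0,0,0],0,-1],[[0,0,0],0,-1]]' 80; python3 chk.py
```

```text
time_s: 14.3
position: [0.5209, -0.3376, 0.0099]
tool_rot: [[0.179, 0.984, 0.011], [0.984, -0.179, -0.007], [-0.005, 0.012, -1.0]]
ft_force: [-0.0, -0.9, -0.4]
grip_width: 0.0097
tool XYz 1.4 -5.4 0.0099 ft [ 1.   0.9 -0.7] w 0.009470448704020239
plus end [0.05481242]
minus [-0.0521416]
-0.065 [-0.0058  0.007   0.0079] ztop 0.0639
-0.045 [-0.005   0.0009  0.0066] ztop 0.0706
0.008 [-0.0044  0.0008  0.0062] ztop 0.0708
0.035 [-0.0047  0.0008  0.0062] ztop 0.0714
0.048 [-0.0057  0.0007  0.0069] ztop 0.072
plate+ [-0.0322  0.0343] [0.066  0.0739]
```

```bash
python3 -m pendant '[[[0,1,-4],0,-1],[[0,0,-4],0,-1],[[0,0,-5],0,-1]]' 100; python3 chk.py
```

```text
time_s: 14.72
position: [0.5219, -0.3405, 0.0039]
tool_rot: [[0.18, 0.984, 0.016], [0.984, -0.18, -0.017], [-0.014, 0.019, -1.0]]
ft_force: [-11.1, 13.8, 45.8]
grip_width: 0.0091
tool XYz 2.9 -8.1 0.0038 ft [-8.4  8.6 31.1] w 0.008496317511993203
plus end [0.06354337]
minus [-0.05489686]
-0.065 [-0.0033  0.0024  0.0082] ztop 0.0552
-0.045 [-0.0043  0.0017  0.0075] ztop 0.0609
0.008 [-0.004   0.0015  0.0071] ztop 0.0669
0.035 [-0.0045  0.0008  0.0062] ztop 0.0714
0.048 [-0.0057  0.0005  0.0064] ztop 0.0752
plate+ [-0.0321  0.0343] [0.0662 0.0739]
```

The -y end has snapped in, but the +y end is still on its lip (top at 75 mm) and the column slid again. I'll release and push the +y end down from above with shut fingers outside the clip.

```bash
python3 -m pendant '[[[0,0,0],0,-0.6],[[0,0,0],0,-0.2],[[0,0,0],0,-0.2],[[0,0,30],0,-0.2],[[0,0,35],0,-1],[[7,48,0],0,-1],[[0,0,0],0,-1]]' 80; python3 chk.py
```

```text
time_s: 15.65
position: [0.5278, -0.2907, 0.0685]
tool_rot: [[0.181, 0.983, 0.013], [0.984, -0.18, -0.014], [-0.012, 0.015, -1.0]]
ft_force: [-0.6, -0.5, 1.1]
grip_width: -0.0002
tool XYz 0.2 40.1 0.0687 ft [ 0.2 -0.5  0.2] w -4.7380286565697336e-05
plus end [0.05058106]
minus [-0.05451073]
-0.065 [-0.0031  0.0002  0.003 ] ztop 0.0553
-0.045 [-0.0019  0.0005  0.002 ] ztop 0.0574
0.035 [-0.0042  0.0009  0.0063] ztop 0.0738
0.048 [-0.0029  0.0014  0.0053] ztop 0.0773
plate+ [-0.0321  0.0346] [0.0514 0.0745]
```

```bash
python3 -m pendant '[[[0,1,-22],0,-1],[[0,0,-8],0,-1],[[0,0,-8],0,-1],[[0,0,-8],0,-1]]' 80; python3 chk.py
```

```text
time_s: 16.2
position: [0.529, -0.2951, 0.0231]
tool_rot: [[0.184, 0.983, 0.017], [0.983, -0.183, -0.018], [-0.015, 0.02, -1.0]]
ft_force: [-3.4, 8.1, 38.5]
grip_width: -0.0001
tool XYz 1.9 37.9 0.0232 ft [0.4 2.3 8.3] w -0.00010214164131610707
plus end [0.04412793]
minus [-0.03102851]
plate+ [-0.0332  0.0347] [0.0501 0.0746]
```

```bash
python3 -m pendant '[[[0,0,30],0,-1],[[0,0,45],0,-1],[[-8,-48,0],0,-1],[[0,-12,0],0,-1],[[0,0,0],0,-1]]' 80; python3 chk.py
```

```text
time_s: 16.88
position: [0.5209, -0.3586, 0.1002]
tool_rot: [[0.185, 0.983, 0.018], [0.983, -0.185, -0.019], [-0.016, 0.021, -1.0]]
ft_force: [0.1, -0.0, 0.3]
grip_width: -0.0002
tool XYz 5.1 -25.5 0.1 ft [-0.2 -0.3  0.4] w 8.861911858462358e-05
plus end [0.0637422]
minus [-0.05701938]
-0.065 [-0.0052  0.0011  0.0071] ztop 0.0592
-0.045 [-0.0068  0.0007  0.0077] ztop 0.0639
0.008 [-0.0042  0.0012  0.0066] ztop 0.0582
0.035 [-0.004   0.0014  0.0062] ztop 0.058
0.048 [-0.0055  0.001   0.0074] ztop 0.0591
plate+ [-0.0325  0.0349] [0.0659 0.0738]
```

The column is level and down in both clips (fittings' top about 59 mm at both ends), but it lies about 7 mm too far towards +y. I'll grip it at the middle and slide it along.

```bash
python3 -m pendant '[[[1,28,0],-0.01,-0.2],[[0,0,0],0,-0.2],[[0,0,-30],0,-0.2],[[0,0,0],0,-0.2]]' 120; python3 chk.py
```

```text
time_s: 17.42
position: [0.5223, -0.327, 0.0686]
tool_rot: [[0.192, 0.981, 0.016], [0.981, -0.192, -0.018], [-0.014, 0.019, -1.0]]
ft_force: [-0.1, -0.0, 0.0]
grip_width: 0.0341
tool XYz 1.8 4.5 0.0704 ft [0.7 0.4 0.7] w 0.034037759071046794
plus end [0.05809719]
minus [-0.05757161]
-0.065 [-0.0055  0.0007  0.0069] ztop 0.059
-0.045 [-0.0063  0.0009  0.0075] ztop 0.0632
0.008 [-0.0045  0.0009  0.0064] ztop 0.058
0.035 [-0.0041  0.0011  0.006 ] ztop 0.0581
0.048 [-0.0053  0.0008  0.007 ] ztop 0.0589
plate+ [-0.0325  0.0346] [0.0661 0.0742]
```

```bash
python3 -m pendant '[[[0,0,-40],0.012,-0.2],[[0,0,-24],0,-0.2],[[0,0,-6],0,-0.2],[[0,0,0],0,-1],[[0,0,0],0,-1],[[0,0,0],0,-1],[[0,0,0],0,-1]]' 120; python3 chk.py|head -1
```

```text
time_s: 18.35
position: [0.5238, -0.3301, 0.0052]
tool_rot: [[0.179, 0.984, 0.021], [0.984, -0.179, -0.025], [-0.021, 0.025, -0.999]]
ft_force: [-2.4, 0.7, -6.1]
grip_width: 0.0078
tool XYz 2.9 2.5 0.0052 ft [-4.2  1.2 -5.2] w 0.007594018559361862
```

```bash
python3 -m pendant '[[[0,0,0],0,-0.4],[[0,0,-9],0,-0.4],[[0,0,0],0,-1],[[0,0,0],0,-1],[[0,0,0],0,-1],[[-1,-8,0],0,-1],[[0,-4,0],0,-1]]' 120; python3 chk.py
```

```text
time_s: 19.27
position: [0.5231, -0.3424, -0.001]
tool_rot: [[0.178, 0.984, 0.022], [0.984, -0.178, -0.027], [-0.022, 0.026, -0.999]]
ft_force: [-5.7, 6.2, 13.8]
grip_width: 0.0084
tool XYz 4.9 -9.8 -0.0007 ft [-3.6  5.5 11.7] w 0.008125266651737868
plus end [0.05656129]
minus [-0.05436213]
-0.065 [-0.0025  0.0005  0.0081] ztop 0.0585
-0.045 [-0.0023  0.0031  0.008 ] ztop 0.0602
0.008 [-0.0028  0.0023  0.0074] ztop 0.057
0.035 [-0.0038  0.0014  0.0067] ztop 0.0567
0.048 [-0.0053  0.0009  0.0072] ztop 0.0577
plate+ [-0.032   0.0342] [0.0661 0.0739]
```

The column's centre is now at -3.4 against the holder's -4. Releasing and checking.

```bash
python3 -m pendant '[[[0,0,0],0,-0.5],[[0,0,0],0,-0.2],[[0,0,0],0,-0.2],[[0,0,30],0,-0.2],[[0,0,50],0,-0.2],[[0,0,20],0,-0.2],[[0,0,0],0,-1],[[0,0,0],0,-1]]' 60; python3 chk.py
```

```text
time_s: 20.32
position: [0.525, -0.3428, 0.1011]
tool_rot: [[0.178, 0.984, 0.026], [0.984, -0.178, -0.027], [-0.022, 0.03, -0.999]]
ft_force: [0.1, 0.1, -0.2]
grip_width: 0.0002
tool XYz 6.3 -9.8 0.101 ft [ 0.5  0.3 -0.8] w 0.00020210008495895231
plus end [0.05763653]
minus [-0.05278007]
-0.065 [-0.0068 -0.0061 -0.0044] ztop 0.0563
-0.045 [-0.0075  0.0002  0.0073] ztop 0.0643
0.008 [-0.0049  0.0006  0.0061] ztop 0.0578
0.035 [-0.0048  0.0001  0.0055] ztop 0.0578
0.048 [-0.0058  0.0007  0.0073] ztop 0.0591
plate+ [-0.0325  0.0348] [0.0662 0.0742]
```

The column is home, with its centre within about 1.5 mm of the seat. Going to the controller.

```bash
python3 -m pendant '[[[0,0,25],0,-1],[[-10,54,4],-0.11,-1],[[-10,54,0],-0.11,-1],[[-10,54,0],-0.11,-1],[[-10,54,0],-0.11,-1],[[-10,54,0],-0.11,-1],[[-10,54,0],-0.11,-1],[[-10,54,0],-0.11,-1],[[-10,54,0],-0.11,-1],[[-10,54,0],-0.11,-1],[[-10,54,0],-0.11,-1],[[-10,54,0],-0.11,-1]]' 60
```

```text
time_s: 21.88
position: [0.4055, 0.2668, 0.1177]
tool_rot: [[0.991, 0.135, -0.024], [0.134, -0.991, -0.021], [-0.027, 0.018, -0.999]]
ft_force: [0.6, 0.2, -0.8]
grip_width: 0.0
```

```bash
python3 - <<'E'
from h import *
im,d=viewer.get_image('top'); w=cloud('top',d)
s=w[195:260,430:540].reshape(-1,3); a=np.radians(-10.4); ex=np.array([np.cos(a),np.sin(a)]); ey=np.array([-ex[1],ex[0]])
X=(s[:,:2]-[.5205,-.332])@ex;Y=(s[:,:2]-[.5205,-.332])@ey;Z=s[:,2]
m=(abs(X)<.012)&(Z>.045)&(Z<.08)&(abs(Y)<.068)
for b in np.arange(-.07,.07,.01):
    k=m&(Y>b)&(Y<b+.01)
    if k.sum(): print(b.round(2),k.sum(),np.median(X[k]).round(4),np.median(Z[k]).round(4),Z[k].max().round(4))
E
```

```text
-0.06 29 -0.001 0.0545 0.0607
-0.05 29 -0.002 0.056 0.0588
-0.04 29 0.0003 0.0576 0.0662
-0.03 49 -0.0007 0.0564 0.0655
-0.02 22 -0.0012 0.055 0.0592
-0.01 28 -0.0014 0.0541 0.0583
0.0 27 -0.0019 0.0546 0.0582
0.01 23 -0.0012 0.0546 0.0584
0.02 33 -0.0005 0.0578 0.0648
0.03 42 -0.0004 0.0554 0.068
0.04 24 -0.0014 0.0544 0.059
0.05 13 -0.0017 0.0559 0.0594
```

The top view confirms the column is level at both ends (z≈54-56), i.e. home. Now for the dial look.

```bash
python3 -m pendant '[[[-2,44,0],0,-1],[[-2,44,0],0,-1],[[0,0,0],0,-1]]' 30; python3 - <<'E'
from h import *
im,w,o,D=wrist(); save('d1.png',im); np.savez('d1.npz',im=im,w=w,o=o,D=D); s=env.observe(); print(s['position'],s['q'])
Z=w[...,2]; near=np.hypot(w[...,0]-.4927,w[...,1]-.3606)<.09
k=near&(Z>.055)&(Z<.066); print('box z',np.median(Z[k]))
kn=near&(Z>.085)&(Z<.105)&(np.hypot(w[...,0]-.4927,w[...,1]-.3606)<.035); print('knob',kn.sum(),np.median(w[kn],axis=0)); 
c,r=cv2.minEnclosingCircle((w[kn&(Z>np.median(Z[kn])-.004)][:,:2]*1000).astype(np.float32)); print(c,r)
g=cv2.cvtColor(im,cv2.COLOR_RGB2GRAY)
rg=near&(Z>.066)&(Z<.08)&(g<70); c2,r2=cv2.minEnclosingCircle((w[rg][:,:2]*1000).astype(np.float32)); print('ring',rg.sum(),c2,r2)
v,u=np.where(kn); print(u.min(),u.max(),v.min(),v.max())
u0,v0=int(u.mean()),int(v.mean()); save('d1c.png',cv2.resize(im[v0-45:v0+45,u0-60:u0+60],(800,600),interpolation=cv2.INTER_CUBIC)); print('crop origin',u0-60,v0-45,'scale 6.667')
E
```

```text
time_s: 22.3
position: [0.3976, 0.3636, 0.1143]
tool_rot: [[0.99, 0.134, -0.029], [0.134, -0.991, -0.021], [-0.032, 0.017, -0.999]]
ft_force: [-0.0, -0.0, -0.8]
grip_width: 0.0006
[0.3976683  0.36233418 0.11430141] [ 29.85180582  25.9428165   82.28754838  -0.24246305  73.86981674
 112.27576756]
box z 0.06125921422883142
knob 1616 [0.49258269 0.35778964 0.09624103]
(492.7240905761719, 357.0838623046875) 12.14065170288086
ring 5517 (492.68646240234375, 357.56561279296875) 29.33030891418457
330 376 68 112
crop origin 293 45 scale 6.667
```

View pics/d1c.png

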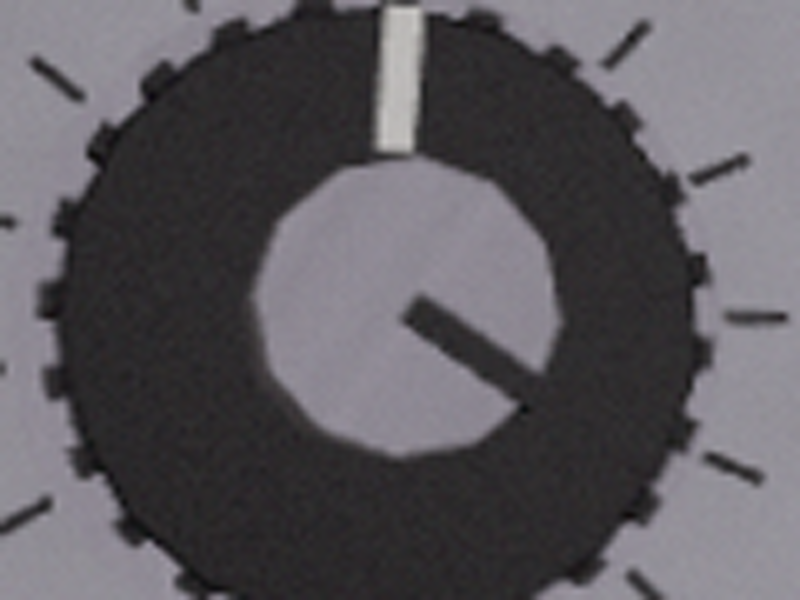

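The crop shows the white rib at (400,80) and the pointer line running from (415,305) to (540,395). The pointer is roughly 120° clockwise of the rib. Computing exact angles.

```bash
cat > ang.py <<'E'
from h import *
def angles(im,o,D,c0=(.4927,.3575),verb=True):
    g=cv2.cvtColor(im,cv2.COLOR_RGB2GRAY).astype(float)
    def pl(z): return (o+D*((z-o[2])/D[...,2])[...,None])[...,:2]
    p=pl(.0955); c=np.array(c0)
    r=np.hypot(*np.moveaxis(p-c,-1,0)); 
    for _ in range(3):   # recentre on bright knob disc
        r=np.hypot(*np.moveaxis(p-c,-1,0)); b=(r<.0135)&(g>95)
        cc,rad=cv2.minEnclosingCircle((p[b]*1e4).astype(np.float32)); c=np.array(cc)/1e4
    r=np.hypot(*np.moveaxis(p-c,-1,0)); k=(r<.0105)&(g<85); q=p[k]-c; f=q[np.hypot(q[:,0],q[:,1])>.004].mean(0)
    kn=np.arctan2(f[1],f[0])
    pr=pl(.0735); r=np.hypot(*np.moveaxis(pr-c,-1,0)); k=(r>.018)&(r<.026)&(g>130); q=pr[k]-c; f=np.median(q,0)
    print('centre',c.round(4),'rad',round(rad/10,2),'knob deg',np.degrees(kn).round(1),'rib deg',np.degrees(np.arctan2(f[1],f[0])).round(1),'n',k.sum(),'ribr',np.hypot(*f).round(4),'need',np.degrees((np.arctan2(f[1],f[0])-kn)%(2*np.pi)).round(1))
if __name__=='__main__':
    import sys
    if len(sys.argv)>1: f=np.load(sys.argv[1]); angles(f['im'],f['o'],f['D'])
    else:
        im,w,o,D=wrist(); save('dl.png',im); angles(im,o,D)
E
python3 ang.py d1.npz
```

```text
centre [0.4945 0.3575] rad 13.13 knob deg -113.9 rib deg 4.4 n 78 ribr 0.0217 need 118.3
```

```bash
python3 -m pendant '[[[48,-3,0],0,0.06],[[46,-2,0],0,0.06],[[0,0,0],0,0.06]]' 25; python3 ang.py
```

```text
time_s: 22.72
position: [0.4935, 0.3538, 0.1123]
tool_rot: [[0.991, 0.132, -0.034], [0.132, -0.991, -0.024], [-0.037, 0.02, -0.999]]
ft_force: [-1.1, -0.3, 0.1]
grip_width: 0.045
centre [0.4928 0.3576] rad 11.73 knob deg -119.1 rib deg 178.5 n 222 ribr 0.0182 need 297.6
```

```bash
python3 -m pendant '[[[-2,4,-25],0,0.06],[[0,0,-25],0,0.06],[[0,0,-12],0,0.06],[[0,0,0],0,0.06]]' 25
```

```text
time_s: 23.28
position: [0.4867, 0.3559, 0.0492]
tool_rot: [[0.99, 0.133, -0.037], [0.132, -0.991, -0.025], [-0.04, 0.02, -0.999]]
ft_force: [0.6, 0.4, 0.1]
grip_width: 0.0455
```

```bash
python3 -m pendant '[[[5,1,-1],0,0.06],[[0,0,0],0,0.06],[[0,0,0],0,-0.3],[[0,0,0],0,-0.6],[[0,0,0],0,-1],[[0,0,0],0,-1]]' 25
```

```text
time_s: 24.02
position: [0.4928, 0.3585, 0.0508]
tool_rot: [[0.991, 0.133, -0.033], [0.132, -0.991, -0.022], [-0.036, 0.017, -0.999]]
ft_force: [-0.4, 1.6, -1.0]
grip_width: 0.0225
```

```bash
python3 -m pendant '[[[0,0,0],0.15,-1],[[0,0,0],0.15,-1],[[0,0,0],0.15,-1],[[0,0,0],0.15,-1]]' 25
```

```text
time_s: 24.52
position: [0.4933, 0.3585, 0.0508]
tool_rot: [[0.731, 0.682, -0.014], [0.682, -0.731, -0.036], [-0.035, 0.017, -0.999]]
ft_force: [-0.8, 1.9, -1.2]
grip_width: 0.0221
```

```bash
python3 -m pendant '[[[0,0,0],0.15,-1],[[0,0,0],0.15,-1],[[0,0,0],0.15,-1],[[0,0,0],0.15,-1],[[0,0,0],0.15,-1],[[0,0,0],0.15,-1],[[0,0,0],0.15,-1],[[0,0,0],0.15,-1],[[0,0,0],0.15,-1],[[0,0,0],0.1,-1],[[0,0,0],0,-1]]' 25; python3 -c "
from h import *
im,w,o,D=wrist();save('dm.png',im);print(env.observe()['q'])
from ang import angles;angles(im,o,D,(.4928,.3576))"
```

```text
time_s: 25.9
position: [0.4938, 0.3595, 0.0508]
tool_rot: [[-0.627, 0.778, 0.035], [0.778, 0.628, -0.013], [-0.032, 0.019, -0.999]]
ft_force: [0.5, 2.5, -1.5]
grip_width: 0.0225
[ 25.7254359   34.96891222  77.30588144  -1.71067216  66.26775297
 -12.43502057]
centre [0.494  0.3563] rad 13.3 knob deg 8.9 rib deg -55.8 n 455 ribr 0.0213 need 295.3
```

Turned 121°. Letting go, rising and looking.

```bash
python3 -m pendant '[[[0,0,0],0,-0.2],[[0,0,0],0,0.06],[[0,0,0],0,0.06],[[0,0,30],0,0.06],[[0,0,40],0,0.06],[[28,-35,0],0,0.06],[[28,-35,0],0,0.06],[[0,0,0],0,0.06]]' 25; python3 ang.py
```

```text
time_s: 26.95
position: [0.551, 0.2869, 0.1236]
tool_rot: [[-0.623, 0.781, 0.036], [0.781, 0.624, -0.016], [-0.034, 0.018, -0.999]]
ft_force: [0.2, 1.0, 0.8]
grip_width: 0.0455
centre [0.4927 0.3575] rad 11.76 knob deg 5.7 rib deg 4.3 n 71 ribr 0.022 need 358.6
```

```bash
python3 - <<'E'
from h import *
im,w,o,D=wrist(); g=cv2.cvtColor(im,cv2.COLOR_RGB2GRAY).astype(float)
pl=lambda z:(o+D*((z-o[2])/D[...,2])[...,None])[...,:2]
for n,z,sel in(('ptr',.0955,lambda r:(r<.0105)&(g<85)),('rib',.0735,lambda r:(r>.0155)&(r<.027)&(g>130))):
    p=pl(z)-[.4927,.3575]; k=sel(np.hypot(p[...,0],p[...,1])); q=p[k]; vx,vy,x0,y0=cv2.fitLine((q*1000).astype(np.float32),cv2.DIST_HUBER,0,.01,.01).ravel()
    if vx<0: vx,vy=-vx,-vy
    print(n,k.sum(),'dir',np.degrees(np.arctan2(vy,vx)).round(2),'via',x0,y0,'centroid ang',np.degrees(np.arctan2(y0,x0)))
    v,u=np.where(k)
u0,v0=int(u.mean()),int(v.mean()); save('d3c.png',cv2.resize(im[v0-45:v0+45,u0-60:u0+60],(800,600),interpolation=cv2.INTER_CUBIC))
E
```

```text
ptr 92 dir 4.9 via 5.316243 0.59121245 centroid ang 6.345714
rib 100 dir 3.69 via 21.012127 1.6460682 centroid ang 4.4793434
```

View pics/d3c.png

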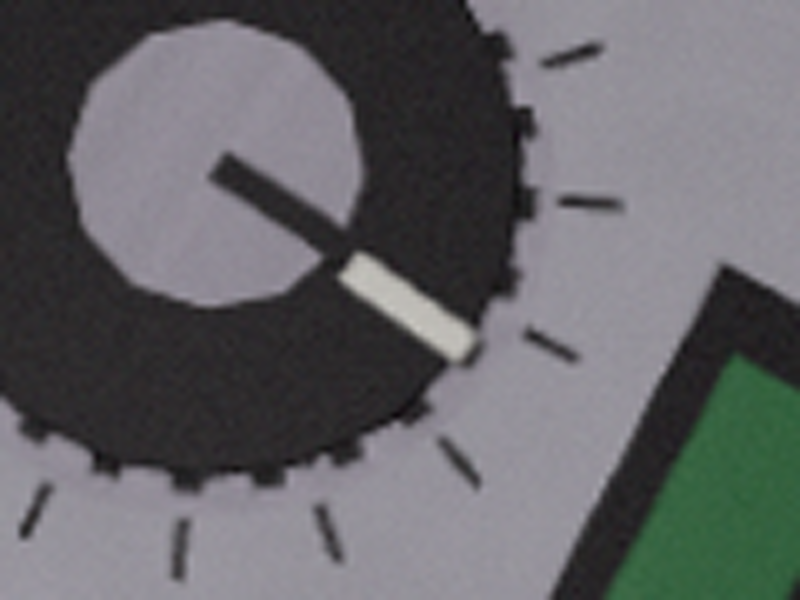

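The pointer (220,165)→(345,245) runs straight into the rib (345,265)→(470,350), with directions of 4.9° and 3.7°. The rib reads the same as before (4.4° then 4.3°). The gripper is clear, so I'm handing in.

```bash
python3 -c "
from h import *
print(env.observe()['ft_force'],env.observe()['time_s']); print(ticket.close_job())"
```

```text
[0.34567235 0.44631006 0.05835877] 27.05
the job is handed in; nothing more can be done
None
```

The slim column is in both clips of the white holder, and the inner knob's pointer is lined up with the white rib. I handed the job in at 27 s with the gripper clear of everything.

**Column:**
- I drew it out of its pigeonhole, laid it on the bench to regrip it at the middle, and pressed it into the clips.
- The -y end snapped in first. I let go and pushed the +y end down from above with shut fingers, then slid the column about 7 mm along to centre it.
- Last check: the column is level and home at both ends. Its centre is about 1.5–2 mm off the seat along the holder's axis.

**Dial:**
- I turned only the knob, by about 121°.
- Last check: the pointer is within about 1.5° of the rib. The rib read 4.4° before and 4.3° after, so the ring did not turn.

**What disagreed or went wrong:**
- **Gripper length:** the real fingertips sit about 34 mm above the reported TCP, or 39 mm by the first camera estimate. The first grasp therefore shut on air above the column, and I corrected for it after that.
- **Bench contact:** a wrist force of about 66 N was read once when the fingertips touched the bench, under the 120 N limit.
- **Slips:** the column slid about 8 mm along in the fingers twice during the placing.
- **Camera offset:** the top and wrist cameras differed by about 3–4 mm in y. I used the wrist view near the holder and dial.
- **Not re-measured:** I did not check the other bench items again at the end. I never meant to touch them, and the only contact force I didn't plan or cause by pressing was a brief 7 N above the holder.

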